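# Shut the slotted hose valve with the flat driver

## Task

Take the flat-bladed driver out of its stand and lower it onto the slotted plug of the valve that has the hose barb, with the blade in line so that it drops fully into the slot. Turn the plug clockwise until its slot lies square across the valve (shut), and leave the driver standing in the slot, let go. Leave the plug of the other valve, the one without a barb, as it is.

Things in the scene. Friction and masses are not known exactly. Their poses are not given: they have to be found in the camera images.
- driver: Stubby flat-bladed driver, 100 mm tall, 0.15 kg, upright in a fixed grey plastic stand 45 mm high. Origin: centre of the blade's lower end (16 mm over the bench at the start); z up. Steel blade 26 mm wide along x, 5 mm thick along y, z 0 to 29 mm, alike after a half turn; round flange 54 mm wide above it (z 29 to 34) rests on the stand. Lift straight up 35 mm to free it.
- driver_grip (a point): Middle of the driver's black handle, 67 mm above the blade's end; axes as the driver's. The handle is oblong, 36 mm along x (in line with the blade) by 24 mm along y with flat sides, from 34 to 100 mm above the blade's end. Grip it across the 24 mm. A water bath on a jack stands behind the middle of the work (from x = 0.55 m, up to 0.5 m high): come in from the front.
- hose_valve: The valve to shut: aluminium block 70 mm along x, 64 mm along y, on a 96 x 80 mm foot fixed to the bench, top 55 mm over the bench. A ridged brass hose barb sticks out 48 mm at its -x end (robot side), a short plain stub at +x. Origin: centre of the underside, z up. A round bore, 40 mm wide, in the middle of the top holds the slotted plug. Two dark ticks on top, at +y and -y, mark shut.
- hose_slot (a point): Centre of the hose valve's plug face, 43 mm over the bench, 12 mm down the bore; turns with the plug, x along the slot. The slot runs right across, 8 mm wide, flared to 18 mm at the face, 18 mm deep. With the blade in it the driver sinks until its flange rests on the block (blade end 26 mm over the bench) and stands by itself; a blade across the slot stays 17 mm higher.
- hose_plug (a joint): Angle of the hose valve's plug, rad: 0 = slot along the valve's x axis (open), grows clockwise seen from above, 1.571 = slot along the valve's y axis, at the ticks (shut); stops at 0 and 1.66. Starts part open, 0.3 to 0.6. It stays where it is left; turning takes about 0.1 N m. The blade has about 0.11 rad of play in the slot each way.
- blank_valve: The other valve, fixed to the bench: same sizes and axes, but short round brass blanking caps at both ends and no hose barb. Not to be turned.
- blank_plug (a joint): Angle of the other valve's plug, same meaning; starts at 0.3 to 0.6 rad and must not be turned.

How it is judged:
On the way, in this order (a step that is already met when the one before it is completed fails the run):
1. the driver's blade is down in the slot of the hose valve's plug (horizontal distance between driver and hose_valve below 0.01 m and z of driver in the frame of hose_valve below 0.034 m), for 0.1 s.
2. the plug is turned shut with the blade in the slot (all of step 1 and value of joint hose_plug above 1.31 rad), for 0.1 s.
At the end, for the whole second after the job is handed in: The hose valve's plug stands shut, within 15 degrees of square across (joint above 1.31 rad), and the driver, let go, stands still in its slot: blade end within 10 mm of the valve's axis and below 34 mm over the valve's underside, upright within 10 degrees (all of step 2 and angle between driver's own z axis and vertical below 0.17 rad and linear speed of driver below 0.02 m/s); the robot touches nothing.
It fails at once if the other valve's plug is turned (below 0.1 or above 0.8 rad) (value of joint blank_plug above 0.8 rad or value of joint blank_plug below 0.1 rad).
It also fails if it takes over 48 s, if anything falls off the work surface, if the arm or the gripper's body presses on something with over 40 N, if the wrist force passes 120 N, or if a joint passes its speed limit or range.

## Robot

A 6-joint arm with a two-finger parallel gripper is mounted at the origin on a cart in front of the work surface, level with it; the furniture and walls round the work are solid. World frame = base frame: x ahead of the robot, y to its left, z up, the work surface at z = 0. Lengths are in m, angles in rad, forces in N, time in s.
With the tool pointing down it reaches from about 0.275 to 0.75 m from the base axis. Payload 10.2 kg.
Tool frame: the origin (TCP) lies between the finger pads; the fingertips stand 19 mm ahead of it and the grasp point (between the pads) is the TCP (ctrl.tips_ahead is the distance from the TCP to the fingertips, in m); z points along the fingers, y is the line along which they close (so a half turn about z gives the same grasp; the last joint's range is limited). The gripper opens to 85 mm and grips with 20 to 120 N. Pads are 22 mm wide; open, the fingers measure 114 mm over their backs; the gripper's body (76 mm by 85 mm) begins 54 mm behind the grasp point. The pads swing forward as they close: fully open they stand 13 mm farther back than shut.
Start: joints at [0.909, 0.313, 1.498, -0, 1.331, -0.223], TCP at [0.223, 0.475, 0.221] pointing down, gripper open.
Joint ranges: [-2.94, 2.94], [-0.97, 2.17], [0.19, 2.56], [-1.23, 4.37], [0.02, 3.11], [-2.88, 2.88]. Speed limits (rad/s): [2.39, 2.39, 3.01, 3.14, 3.14, 3.14].

## Interface

Orientations are given as a rotation vector (axis times angle).
In Python, from workcell import status, optics, job, ctrl gives the robot as it stands.
- The arm moves only by the shell command python3 -m handwheel 'ROWS' [FORCE]. ROWS is JSON, a list of rows, each an object of numbers: "tx", "ty", "tz": the shift along the world's x, y, z in units of 25 mm (1.0 is 25 mm); "turn": the turn about the world's z in units of 5 degrees (1.0 is 5 degrees); "fingers": the finger opening in mm, from 0 to 85.4. A call has 1 to 5 rows; each row shifts and turns the commanded pose from where the row before left it; what a row does not reach is not made up. A row lasts 1/10 s, in which the tool goes at most 50 mm and 8.59 degrees, less where a joint would pass 70% of its speed; a pose out of reach is approached as far as the arm can. A call is refused whole if a number of a shift passes 1 or a number of a turn 1, either way. A call with a gripper value outside its range is refused whole. The fingers move at their own pace and stop on an object; FORCE is the grip in N (left out, the last holds). Time passes only in rows, so rows that do not move let the fingers close. It gives the time, the measured TCP pose, the force, the opening and the grip force at its end, in the units of the state.
- status.get_state(): the state, without advancing time (a new reading comes with each control period).
- optics.snapshot(name): name is "scene" or "top" or "wrist"; returns the picture (384x512x3 uint8, red, green, blue); there is no depth.
- optics.camera_info(name): a dict with "vfov" (degrees; the focal length in pixels is half the picture's height over the tangent of half this angle, whatever the lens; pixels are square), "cx", "cy" (the principal point, pixels), "pose" (4x4, takes a point from camera to world coordinates); the wrist camera has in their place "T_tool_cam" (4x4, takes a point from camera to tool coordinates, whose origin is the TCP and whose axes are the flange's). Camera axes: x right, y up, looking along -z (the intrinsics and any distortion apply to the point x, -y, -z); pixel columns grow to the right and rows downward; lengths in m; the calibration is good to about 2 mm. A picture is of the moment at which its call begins: read the wrist's pose just before it. camera_info takes no time and is no camera call.
- job.hand_in(): hands the job in; it is judged then, once.
The state is a dict: "time_s": time; "joint_positions": joint angles; "joint_vel": joint speeds; "tau": joint torques, N m; "position": TCP position; "tool_rot": TCP orientation; "ft_force": force on the tool from outside, world axes, zero at the start; "torque": the same for the moment, N m; "finger_gap": finger opening in m; "gripper_force": force on a finger pad.
Only numpy, scipy, OpenCV 4.12 (cv2) and the standard library are available. Lean on these libraries where they do the work, as an engineer would, in place of code of your own. Each camera call takes 0.05 s, during which the arm holds its last target. There are 200 camera calls.

## Working session

There is one attempt and no reset: what is moved stays moved. The work goes in short steps, Python scripts to look and compute and a shell command to move; the robot and the scene stay as the last step left them, time stands still between calls to the robot, and variables do not carry over. Pictures are saved under pics/ and viewed, at most 10 in all, crops included, and the job is handed in when it is done.

```bash
mkdir -p pics; ls
python3 - <<'E'
from workcell import status, optics
import cv2, numpy as np
s=status.get_state();print({k:np.round(v,3).tolist() for k,v in s.items()})
a=[]
for n in("scene","top","wrist"):
    i=optics.camera_info(n);print(n,{k:np.round(v,4).tolist() if not isinstance(v,(str,dict)) else v for k,v in i.items()})
    im=optics.snapshot(n);cv2.imwrite(f"pics/{n}0.png",im[:,:,::-1])
E
```

```text
pics
{'time_s': 0.0, 'joint_positions': [0.909, 0.313, 1.498, 0.0, 1.331, -0.223], 'joint_vel': [-0.0, 0.001, -0.002, -0.001, -0.002, 0.0], 'tau': [0.0, -41.227, -25.974, -0.0, 0.004, 0.0], 'position': [0.223, 0.475, 0.221], 'tool_rot': [-0.684, -3.066, 0.002], 'ft_force': [0.402, -0.294, -0.541], 'torque': [-0.032, -0.017, -0.033], 'gripper_force': 0.0, 'finger_gap': 0.085}
scene {'vfov': 49.1051, 'cx': 252.0603, 'cy': 187.0008, 'pose': [[0.8341, 0.42, -0.3576, 0.1088], [-0.5513, 0.6554, -0.5162, -0.4183], [0.0176, 0.6277, 0.7782, 0.7408], [0.0, 0.0, 0.0, 1.0]]}
top {'vfov': 43.0298, 'cx': 250.797, 'cy': 185.8803, 'pose': [[0.0214, 0.9908, -0.1335, 0.2807], [-0.9998, 0.0216, 0.0001, 0.0312], [0.003, 0.1335, 0.9911, 1.2673], [0.0, 0.0, 0.0, 1.0]]}
wrist {'vfov': 70.8724, 'cx': 253.246, 'cy': 191.6297, 'T_tool_cam': [[0.0003, 0.9485, 0.3168, 0.0822], [1.0, -0.0004, 0.0003, -0.0001], [0.0004, 0.3168, -0.9485, -0.1534], [0.0, 0.0, 0.0, 1.0]]}
```

View pics/top0.png

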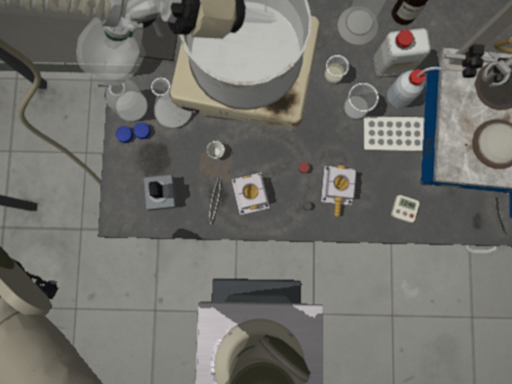

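View pics/scene0.png

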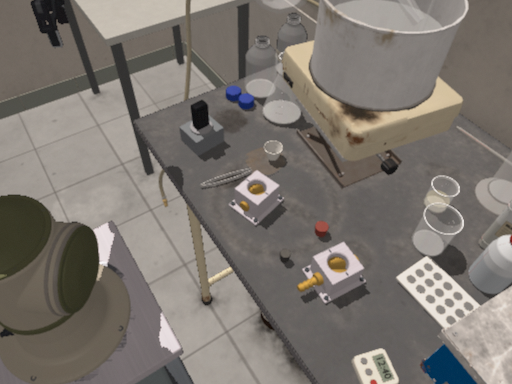

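The top view shows the stand with its black handle at about (155,190), the barbless valve at (251,193) and the hose valve at (339,185) with its barb at (338,208). I'll enlarge those regions next.

Run:
```python
import cv2, numpy as np
t=cv2.imread("pics/top0.png");s=cv2.imread("pics/scene0.png")
def c(im,x,y,w=50,h=38,k=8):
    r=cv2.resize(im[y:y+h,x:x+w],None,fx=k,fy=k,interpolation=cv2.INTER_CUBIC)
    for i in range(0,w,10):
        cv2.putText(r,str(x+i),(i*k,10),0,.35,(0,0,255),1);cv2.line(r,(i*k,0),(i*k,h*k),(0,0,255) ,1) if 0 else cv2.line(r,(i*k,12),(i*k,18),(0,0,255),1)
    for j in range(0,h,10):cv2.putText(r,str(y+j),(0,j*k+4),0,.35,(0,255,255),1);cv2.line(r,(22,j*k),(28,j*k),(0,255,255),1)
    return r
o=np.vstack([np.hstack([c(t,134,172),c(t,314,162)]),np.hstack([c(s,178,98,66,50,6)[:300,:396],c(s,297,235,67,50,6)[:300,:404]])])
print(o.shape);cv2.imwrite("pics/crop0.png",o)
```

```text
Traceback (most recent call last):
ValueError: all the input array dimensions except for the concatenation axis must match exactly, but along dimension 1, the array at index 0 has size 800 and the array at index 1 has size 798
```

```bash
cat > h.py <<'E'
import cv2, numpy as np
from workcell import status, optics
from scipy.spatial.transform import Rotation as R
def c(im,x,y,w,h,W,H):
    k=W/w
    r=cv2.resize(im[y:y+h,x:x+w],(W,H),interpolation=cv2.INTER_CUBIC)
    for i in range(0,w,10):
        p=int(i*k);cv2.putText(r,str(x+i),(p,10),0,.35,(0,0,255),1);cv2.line(r,(p,12),(p,18),(0,0,255),1)
    for j in range(0,h,10):
        p=int(j*k);cv2.putText(r,str(y+j),(0,p+4),0,.35,(0,255,255),1);cv2.line(r,(22,p),(28,p),(0,255,255),1)
    return r
def pose(n):
    i=optics.camera_info(n)
    if n!="wrist": return i,np.array(i["pose"])
    s=status.get_state();T=np.eye(4);T[:3,:3]=R.from_rotvec(s["tool_rot"]).as_matrix();T[:3,3]=s["position"]
    return i,T@np.array(i["T_tool_cam"])
def px2w(n,u,v,z,P=None):
    i,T=P or pose(n);f=192/np.tan(np.radians(i["vfov"]/2))
    d=T[:3,:3]@np.array([(u-i["cx"])/f,-(v-i["cy"])/f,-1.]);o=T[:3,3]
    return o+d*(z-o[2])/d[2]
def w2px(n,p,P=None):
    i,T=P or pose(n);f=192/np.tan(np.radians(i["vfov"]/2))
    q=T[:3,:3].T@(np.array(p)-T[:3,3]);return i["cx"]-f*q[0]/q[2],i["cy"]+f*q[1]/q[2]
E
python3 - <<'E'
from h import *
t=cv2.imread("pics/top0.png");s=cv2.imread("pics/scene0.png")
o=np.vstack([np.hstack([c(t,134,172,48,36,400,300),c(t,314,162,48,36,400,300)]),np.hstack([c(s,174,98,60,45,400,300),c(s,300,237,68,51,400,300)])])
cv2.imwrite("pics/crop0.png",o)
E
```

```text
(no output)
```

View pics/crop0.png

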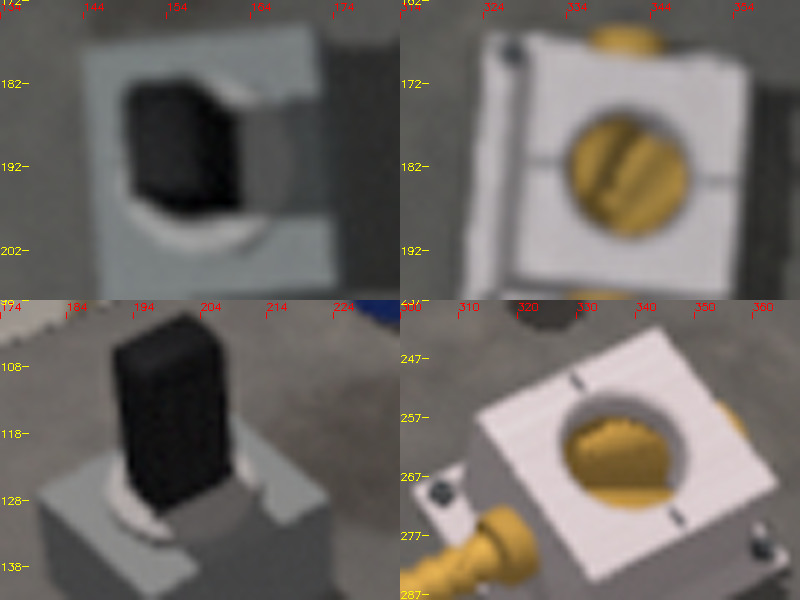

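The crops show three things:
- The handle's top face is centred at about (153.8,189.6) in the top view and (199.2,104.9) in the scene view, with its long side along world x.
- The hose valve's ticks run from crop (540,161) to (715,181), centred at px (341.2,182.5).
- The slot leans clockwise from the valve's x axis.

Run:
```python
from h import *
print("handle top",px2w("top",153.8,189.6,.116),px2w("scene",199.2,104.9,.116))
k=8.333
T=lambda x,y,x0,y0:(x0+x/k,y0+y/k)
l=px2w("top",*T(140,161,314,162),.055);r=px2w("top",*T(315,181,314,162),.055)
print("valve",(l+r)/2,"yaw",np.degrees(np.arctan2(-(l-r)[0],(l-r)[1])))
q=lambda x,y:(300+x/5.882,237+y/5.882)
l=px2w("scene",*q(178,82),.055);r=px2w("scene",*q(279,217),.055)
print("valve scene",(l+r)/2,"yaw",np.degrees(np.arctan2(-(l-r)[0],(l-r)[1])))
# stand yaw from top edges
a=px2w("top",*T(80,55,134,172),.045);b=px2w("top",*T(97,300,134,172),.045);print("stand",np.degrees(np.arctan2((a-b)[1],(a-b)[0])))
s=status.get_state();print(np.round(R.from_rotvec(s["tool_rot"]).as_matrix(),3))
```

```text
handle top [0.42182325 0.2618808  0.116     ] [0.42668708 0.25937472 0.116     ]
valve [ 0.45751012 -0.19627428  0.055     ] yaw -5.347901629981517
valve scene [ 0.46010764 -0.19774206  0.055     ] yaw -5.001269613463644
stand 6.821523225348017
[[-0.905  0.425 -0.001]
 [ 0.425  0.905 -0.001]
 [ 0.    -0.001 -1.   ]]
```

```bash
python3 -m handwheel '[{"tx":0.8,"ty":-0.86,"turn":0.6},{"tx":0.8,"ty":-0.86,"turn":0.6},{"tx":0.8,"ty":-0.86,"turn":0.6},{"tx":0.8,"ty":-0.86,"turn":0.6},{"tx":0.8,"ty":-0.86,"turn":0.6}]' && python3 -m handwheel '[{"tx":0.8,"ty":-0.86,"turn":0.6},{"tx":0.8,"ty":-0.86,"turn":0.6},{"tx":0.8,"ty":-0.86,"turn":0.6},{"tx":0.8,"ty":-0.86,"turn":0.6},{"tx":0.8,"ty":-0.86,"turn":0.6}]' && python3 -m handwheel '[{"tx":0},{"tx":0},{"tx":0}]'
python3 - <<'E'
from h import *
P=pose("wrist");im=optics.snapshot("wrist")[:,:,::-1].copy();np.savez("p1.npz",T=P[1]);print(P[1])
s=status.get_state();print(s["position"],np.round(R.from_rotvec(s["tool_rot"]).as_matrix(),3),s["joint_positions"])
print(w2px("wrist",[.424,.2606,.116],P))
cv2.imwrite("pics/w1.png",cv2.resize(im,(800,600),interpolation=cv2.INTER_CUBIC))
E
```

```text
[[ 0.4245423  -0.85903487 -0.28604707  0.14854422]
 [ 0.90540706  0.40231726  0.13556874  0.51004441]
 [-0.0013766  -0.3165437   0.94857693  0.37414488]
 [ 0.          0.          0.          1.        ]]
[0.2229588  0.47514178 0.22088528] [[-0.905  0.425 -0.   ]
 [ 0.425  0.905 -0.001]
 [ 0.    -0.001 -1.   ]] [ 9.08599727e-01  3.13212590e-01  1.49809524e+00  2.41297427e-05
  1.33102767e+00 -2.23384046e-01]
(np.float64(171.31718881468925), np.float64(384.29352235052784))$[0]: bad value
```

View pics/w1.png

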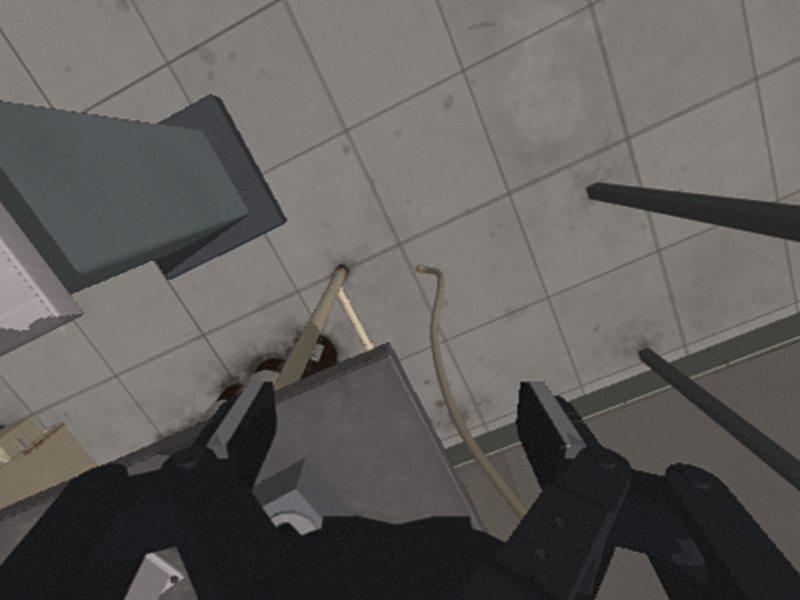

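The call was refused with "bad value", so the arm hasn't moved. The picture shows the stand at about (295,505) behind the fingers. Each row may need all five keys, so I'll try that.

```bash
python3 -m handwheel '[{"tx":0.8,"ty":-0.86,"tz":0,"turn":0.6,"fingers":85},{"tx":0.8,"ty":-0.86,"tz":0,"turn":0.6,"fingers":85},{"tx":0.8,"ty":-0.86,"tz":0,"turn":0.6,"fingers":85},{"tx":0.8,"ty":-0.86,"tz":0,"turn":0.6,"fingers":85},{"tx":0.8,"ty":-0.86,"tz":0,"turn":0.6,"fingers":85}]'
```

```text
time_s: 0.7
position: [0.3237, 0.3668, 0.2211]
tool_rot: [-0.274, -3.129, 0.0]
ft_force: [0.0, -0.1, -1.2]
finger_gap: 0.0849
gripper_force: 0.0
```

```bash
python3 -m handwheel '[{"tx":0.8,"ty":-0.86,"tz":0,"turn":0.6,"fingers":85},{"tx":0.8,"ty":-0.86,"tz":0,"turn":0.6,"fingers":85},{"tx":0.8,"ty":-0.86,"tz":0,"turn":0.6,"fingers":85},{"tx":0.8,"ty":-0.86,"tz":0,"turn":0.6,"fingers":85},{"tx":0.8,"ty":-0.86,"tz":0,"turn":0.6,"fingers":85}]' && python3 -m handwheel '[{"tx":0,"ty":0,"tz":0,"turn":0,"fingers":85},{"tx":0,"ty":0,"tz":0,"turn":0,"fingers":85}]'
python3 - <<'E'
from h import *
P=pose("wrist");im=optics.snapshot("wrist")[:,:,::-1].copy();np.savez("p1.npz",T=P[1])
print(w2px("wrist",[.424,.2606,.116],P))
cv2.imwrite("pics/w2.png",c(im,0,0,512,384,800,600))
E
```

```text
time_s: 1.2
position: [0.4237, 0.2592, 0.2211]
tool_rot: [0.136, -3.138, 0.0]
ft_force: [0.3, 0.1, 0.9]
finger_gap: 0.0851
gripper_force: 0.0
time_s: 1.4
position: [0.423, 0.2601, 0.221]
tool_rot: [0.13, -3.138, -0.0]
ft_force: [0.2, 0.6, -1.2]
finger_gap: 0.0852
gripper_force: 0.0
(np.float64(253.3958433291778), np.float64(188.89784105694125))
```

View pics/w2.png

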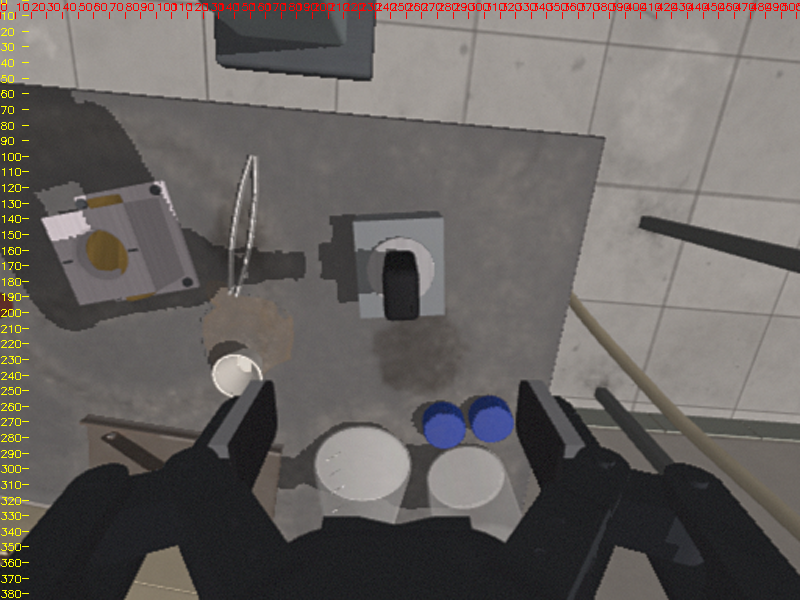

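The wrist view shows the handle with its top face spanning about x 387–418 and y 270–320 in the enlarged picture, near (402,295). That is about 4 px right of the prediction. I'll refine this with image code.

Run:
```python
from h import *
P=(optics.camera_info("wrist"),np.load("p1.npz")["T"])
im=cv2.imread("pics/w2.png");o=cv2.resize(im,(512,384),interpolation=cv2.INTER_AREA)
g=cv2.cvtColor(o,6)
for v in range(156,212,3):
    r=g[v,235:285];d=np.where(r<52)[0];print(v,(235+d.min(),235+d.max(),) if len(d) else None,g[v,250],g[v,257],g[v,263])
for z in(.116,.05):
  for h in(5,0):
    a=np.radians(h);ex=np.array([np.cos(a),np.sin(a),0]);ey=np.array([-ex[1],ex[0],0])
    print(z,h,[np.round(w2px("wrist",np.array([.424,.2606,z])+sx*.018*ex+sy*.012*ey,P),1).tolist() for sx,sy in((-1,-1),(-1,1),(1,1),(1,-1))])
# stand corners at scaled (352,216),(442,213),(443,315),(360,318) top z .045
K=[px2w("wrist",x/1.5625,y/1.5625,.045,P) for x,y in((352,219),(442,213),(443,315),(360,318))]
print(np.round(K,4),np.mean(K,0))
# flange circle visible white: left 364,right 434
print(px2w("wrist",364/1.5625,268/1.5625,.05,P),px2w("wrist",434/1.5625,268/1.5625,.05,P))
```

```text
156 None 164 157 164
159 None 115 159 167
162 (np.int64(247), np.int64(263)) 23 19 31
165 (np.int64(246), np.int64(264)) 23 23 21
168 (np.int64(246), np.int64(265)) 23 18 21
171 (np.int64(245), np.int64(265)) 22 22 23
174 (np.int64(245), np.int64(266)) 33 35 35
177 (np.int64(245), np.int64(266)) 33 40 41
180 (np.int64(245), np.int64(266)) 36 40 41
183 (np.int64(245), np.int64(267)) 36 39 42
186 (np.int64(245), np.int64(267)) 34 38 39
189 (np.int64(246), np.int64(267)) 36 39 41
192 (np.int64(246), np.int64(267)) 37 37 41
195 (np.int64(246), np.int64(267)) 35 37 33
198 (np.int64(246), np.int64(267)) 34 38 31
201 (np.int64(247), np.int64(267)) 35 37 39
204 (np.int64(248), np.int64(264)) 35 34 41
207 None 87 76 78
210 None 79 72 77
0.116 5 [[241.1, 171.5], [265.5, 171.5], [265.1, 205.5], [241.8, 205.6]]
0.116 0 [[242.8, 170.6], [267.0, 172.5], [263.6, 206.4], [240.3, 204.6]]
0.05 5 [[243.5, 158.2], [263.2, 158.2], [263.0, 186.4], [243.9, 186.5]]
0.05 0 [[244.8, 157.4], [264.4, 159.1], [261.7, 187.2], [242.7, 185.6]]
[[0.3879 0.2235 0.045 ]
 [0.3775 0.2924 0.045 ]
 [0.4608 0.3031 0.045 ]
 [0.4693 0.2343 0.045 ]] [0.42386432 0.26330563 0.045     ]
[0.42477368 0.23533397 0.05      ] [0.42015785 0.29053885 0.05      ]
```

```bash
python3 -m handwheel '[{"tx":0.04,"ty":0.13,"tz":0,"turn":0.55,"fingers":85},{"tx":0,"ty":0,"tz":-1,"turn":0,"fingers":70},{"tx":0,"ty":0,"tz":-1,"turn":0,"fingers":70},{"tx":0,"ty":0,"tz":-1,"turn":0,"fingers":70},{"tx":0,"ty":0,"tz":-1,"turn":0,"fingers":70}]' && python3 -m handwheel '[{"tx":0,"ty":0,"tz":-0.75,"turn":0,"fingers":60},{"tx":0,"ty":0,"tz":-0.75,"turn":0,"fingers":50},{"tx":0,"ty":0,"tz":0,"turn":0,"fingers":45},{"tx":0,"ty":0,"tz":0,"turn":0,"fingers":40},{"tx":0,"ty":0,"tz":0,"turn":0,"fingers":35}]' 60
```

```text
time_s: 1.95
position: [0.4232, 0.2644, 0.1203]
tool_rot: [-0.21, 3.134, 0.0]
ft_force: [-0.1, -0.6, 0.1]
finger_gap: 0.0698
gripper_force: 0.0
time_s: 2.45
position: [0.4244, 0.2641, 0.0848]
tool_rot: [-0.209, 3.133, 0.001]
ft_force: [0.6, 0.1, 0.6]
finger_gap: 0.0351
gripper_force: 0.0
```

```bash
python3 -m handwheel '[{"tx":0,"ty":0,"tz":0,"turn":0,"fingers":30},{"tx":0,"ty":0,"tz":0,"turn":0,"fingers":25},{"tx":0,"ty":0,"tz":0,"turn":0,"fingers":15},{"tx":0,"ty":0,"tz":0,"turn":0,"fingers":15},{"tx":0,"ty":0,"tz":0,"turn":0,"fingers":15}]' 60
```

```text
time_s: 2.95
position: [0.4245, 0.2636, 0.0844]
tool_rot: [-0.208, 3.133, 0.0]
ft_force: [-0.8, -1.3, 6.3]
finger_gap: 0.0227
gripper_force: 59.6
```

```bash
python3 -m handwheel '[{"tx":0,"ty":0,"tz":0.6,"turn":0,"fingers":15},{"tx":0,"ty":0,"tz":0.6,"turn":0,"fingers":15},{"tx":0,"ty":0,"tz":0.6,"turn":0,"fingers":15},{"tx":0,"ty":0,"tz":0.7,"turn":0,"fingers":15},{"tx":0,"ty":0,"tz":0.7,"turn":0,"fingers":15}]' && python3 -m handwheel '[{"tx":0.12,"ty":-0.5,"tz":0,"turn":0,"fingers":15},{"tx":0.12,"ty":-1,"tz":0,"turn":0,"fingers":15},{"tx":0.12,"ty":-1,"tz":0,"turn":0,"fingers":15},{"tx":0.12,"ty":-1,"tz":0,"turn":0,"fingers":15},{"tx":0.12,"ty":-1,"tz":0,"turn":0,"fingers":15}]'
```

```text
time_s: 3.45
position: [0.4237, 0.2634, 0.1641]
tool_rot: [0.208, -3.134, 0.0]
ft_force: [-0.1, 0.6, -1.2]
finger_gap: 0.0227
gripper_force: 59.2
time_s: 3.95
position: [0.4386, 0.1492, 0.1625]
tool_rot: [0.208, -3.133, 0.0]
ft_force: [-0.0, -0.2, -2.1]
finger_gap: 0.0228
gripper_force: 59.3
```

```bash
python3 -m handwheel '[{"tx":0,"ty":-1,"tz":0,"turn":0,"fingers":15},{"tx":0,"ty":-1,"tz":0,"turn":0,"fingers":15},{"tx":0,"ty":-1,"tz":0,"turn":0,"fingers":15},{"tx":0,"ty":-1,"tz":0,"turn":0,"fingers":15},{"tx":0,"ty":-1,"tz":0,"turn":0,"fingers":15}]' >/dev/null&& python3 -m handwheel '[{"tx":0,"ty":-1,"tz":0,"turn":0,"fingers":15},{"tx":0,"ty":-1,"tz":0,"turn":0,"fingers":15},{"tx":0,"ty":-1,"tz":0,"turn":0,"fingers":15},{"tx":0,"ty":-1,"tz":0,"turn":0,"fingers":15},{"tx":0,"ty":-1,"tz":0,"turn":0,"fingers":15}]' >/dev/null&& python3 -m handwheel '[{"tx":0,"ty":-0.6,"tz":0,"turn":0,"fingers":15},{"tx":0,"ty":0,"tz":0,"turn":0,"fingers":15},{"tx":0,"ty":0,"tz":0,"turn":0,"fingers":15}]'
python3 - <<'E'
from h import *
P=pose("wrist");im=optics.snapshot("wrist")[:,:,::-1].copy();np.savez("p3.npz",T=P[1])
u,v=w2px("wrist",[.459,-.197,.045],P);print(u,v)
cv2.imwrite("pics/w3raw.png",im)
x,y=max(0,int(u)-50),int(v)-37
o=np.vstack([c(im,x,y,100,50,800,400),c(im,0,0,512,128,800,200)])
cv2.imwrite("pics/w3.png",c(im,x,max(0,y),100,75,800,600))
E
```

```text
time_s: 5.25
position: [0.4384, -0.114, 0.1629]
tool_rot: [0.207, -3.134, -0.002]
ft_force: [-0.1, 1.7, -1.4]
finger_gap: 0.0228
gripper_force: 59.2
172.820381646196 192.7639757462384
```

View pics/w3.png

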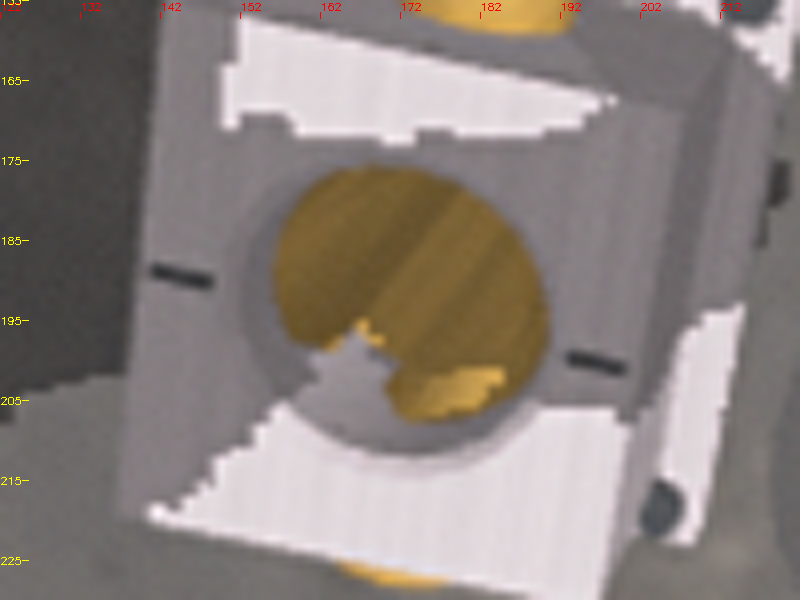

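The crop shows the ticks at crop (181,276) and (597,362), and the slot running diagonally from lower left, where silver bore wall shows at about (350,355), to upper right. I'll rectify it to a metric view.

Run:
```python
from h import *
P=(optics.camera_info("wrist"),np.load("p3.npz")["T"]);im=cv2.imread("pics/w3raw.png")
q=lambda x,y,z:px2w("wrist",122+x/8,155+y/8,z,P)
l=q(181,276,.055);r=q(597,362,.055);C=(l+r)/2
a=np.arctan2((l-r)[1],(l-r)[0])-np.pi/2
a=(a+np.pi/2)%np.pi-np.pi/2
print("centre",C,"yaw",np.degrees(a),"ticks dist",np.linalg.norm(l-r))
def rect(z,k=10):  # k px/mm, image: up=valve x, left=valve y
    n=60;ex=np.array([np.cos(a),np.sin(a)]);ey=np.array([-ex[1],ex[0]])
    src=[];dst=[]
    for i,j in((-25,-25),(-25,25),(25,25),(25,-25)):
        w=C[:2]+i*.001*ex+j*.001*ey;src.append(w2px("wrist",[*w,z],P));dst.append((k*(25-j),k*(25-i)))
    return cv2.warpPerspective(im,cv2.getPerspectiveTransform(np.float32(src),np.float32(dst)),(50*k,50*k),flags=cv2.INTER_CUBIC)
A=rect(.043);g=cv2.GaussianBlur(cv2.cvtColor(A,6).astype(np.float32),(0,0),6)
gx=cv2.Sobel(g,5,1,0);gy=cv2.Sobel(g,5,0,1)
Y,X=np.mgrid[:500,:500]
cl=cv2.createCLAHE(4,(4,4)).apply(cv2.cvtColor(A,6))
# scan: for each angle, variance of the projected mean profile in a window in the shaded part
m=((X-250)**2+(Y-250)**2<130**2)&((X-250)*np.sin(0)-(Y-250)>-30)
best=[]
for d in np.arange(0,60,1):
    t=np.radians(d);s=(X-250)*np.cos(t)+(Y-250)*np.sin(t)  # offset perpendicular to line leaning cw by d from up
    b=np.round(s[m]/4).astype(int);b-=b.min();n=np.bincount(b);mu=np.bincount(b,g[m])/np.maximum(n,1)
    best.append((np.sum(n*(mu-g[m].mean())**2)/n.sum()/g[m].var(),d))
print(sorted(best)[-6:])
v=np.hstack([cv2.resize(A,(400,400)),cv2.resize(cv2.cvtColor(cl,8),(400,400))])
cv2.imwrite("pics/rect.png",v)
```

```text
centre [ 0.45784786 -0.19629737  0.055     ] yaw -5.045411889592583 ticks dist 0.05343356245787459
[(np.float64(0.43617868950252686), np.int64(30)), (np.float64(0.43658892099318775), np.int64(35)), (np.float64(0.43782435011114984), np.int64(31)), (np.float64(0.43784071568989624), np.int64(34)), (np.float64(0.43845407565452454), np.int64(33)), (np.float64(0.43855576050085465), np.int64(32))]
```

View pics/rect.png

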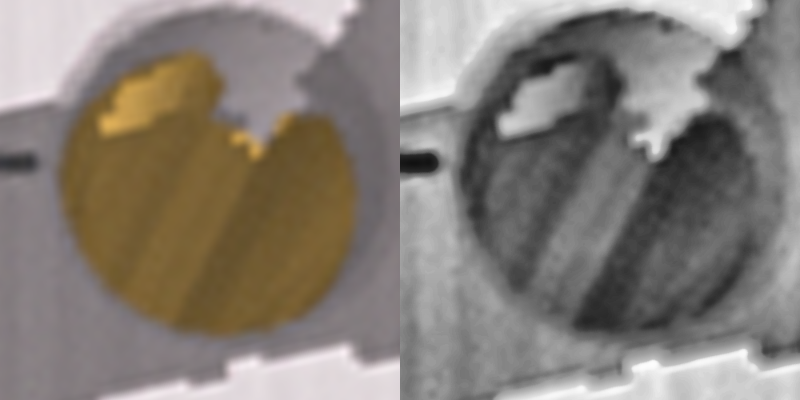

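The rectified view (8 px/mm) shows slot edges leaning about 28–30° clockwise from the valve's x axis, with the bore centred within about 0.5 mm. So the slot's yaw is about -34.5° and the blade needs to turn -42°. Next I move over the valve.

```bash
python3 -m handwheel '[{"tx":0.08,"ty":-0.33,"tz":0,"turn":-0.84,"fingers":15},{"tx":0.08,"ty":-0.33,"tz":0,"turn":-0.84,"fingers":15},{"tx":0.08,"ty":-0.33,"tz":0,"turn":-0.84,"fingers":15},{"tx":0.08,"ty":-0.33,"tz":0,"turn":-0.84,"fingers":15},{"tx":0.08,"ty":-0.33,"tz":0,"turn":-0.84,"fingers":15}]' >/dev/null&& python3 -m handwheel '[{"tx":0.08,"ty":-0.33,"tz":0,"turn":-0.84,"fingers":15},{"tx":0.08,"ty":-0.33,"tz":0,"turn":-0.84,"fingers":15},{"tx":0.08,"ty":-0.33,"tz":0,"turn":-0.84,"fingers":15},{"tx":0.08,"ty":-0.33,"tz":0,"turn":-0.84,"fingers":15},{"tx":0.08,"ty":-0.33,"tz":0,"turn":-0.84,"fingers":15}]' >/dev/null && python3 -m handwheel '[{"tx":0,"ty":0,"tz":-0.6,"turn":0,"fingers":15},{"tx":0,"ty":0,"tz":-0.6,"turn":0,"fingers":15},{"tx":0,"ty":0,"tz":-0.5,"turn":0,"fingers":15},{"tx":0,"ty":0,"tz":0,"turn":0,"fingers":15},{"tx":0,"ty":0,"tz":0,"turn":0,"fingers":15}]'
python3 - <<'E'
from h import *
s=status.get_state();r=s["tool_rot"];print(np.degrees(2*np.arctan2(r[1],r[0]))%180, s["joint_positions"])
im=optics.snapshot("wrist")[:,:,::-1].copy();t=optics.snapshot("scene")[:,:,::-1].copy()
cv2.imwrite("pics/w4.png",np.hstack([c(im,150,110,200,200,400,400),c(t,285,190,100,100,400,400)]))
E
```

```text
time_s: 6.8
position: [0.4592, -0.196, 0.1214]
tool_rot: [-0.928, -3.001, -0.0]
ft_force: [-0.2, -1.3, -1.8]
finger_gap: 0.0226
gripper_force: 59.3
145.65584472633142 [-6.38591858e-01  3.62145039e-01  1.70901545e+00  4.54885174e-05
  1.07051444e+00 -1.60999142e+00]
```

View pics/w4.png

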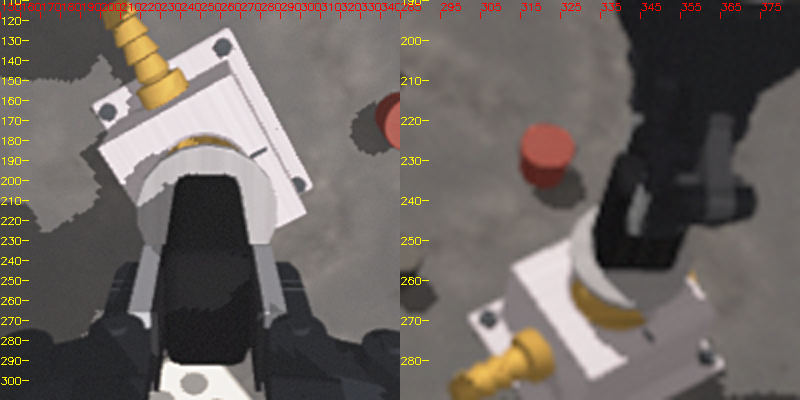

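The left half shows the driver held squarely, its flange over the bore. The right half (scene view) shows it just above the bore, so I'll lower it slowly.

```bash
python3 -m handwheel '[{"tx":-0.02,"ty":0,"tz":-0.16,"turn":0,"fingers":15},{"tx":0,"ty":0,"tz":-0.16,"turn":0,"fingers":15},{"tx":0,"ty":0,"tz":-0.16,"turn":0,"fingers":15},{"tx":0,"ty":0,"tz":-0.1,"turn":0,"fingers":15},{"tx":0,"ty":0,"tz":0,"turn":0,"fingers":15}]'
```

```text
time_s: 7.4
position: [0.4584, -0.1964, 0.1063]
tool_rot: [-0.929, -3.0, -0.0]
ft_force: [0.4, -0.6, -1.4]
finger_gap: 0.0228
gripper_force: 59.3
```

Below the blocked height (0.111) with no contact force, so the blade is in the slot. I'll continue down.

```bash
python3 -m handwheel '[{"tx":0,"ty":0,"tz":-0.12,"turn":0,"fingers":15},{"tx":0,"ty":0,"tz":-0.12,"turn":0,"fingers":15},{"tx":0,"ty":0,"tz":-0.12,"turn":0,"fingers":15},{"tx":0,"ty":0,"tz":-0.08,"turn":0,"fingers":15},{"tx":0,"ty":0,"tz":0,"turn":0,"fingers":15}]'
```

```text
time_s: 7.9
position: [0.4584, -0.1964, 0.0954]
tool_rot: [-0.929, -3.001, -0.0]
ft_force: [0.0, -0.3, -1.2]
finger_gap: 0.0227
gripper_force: 59.3
```

```bash
python3 -m handwheel '[{"tx":0,"ty":0,"tz":0,"turn":-0.5,"fingers":15},{"tx":0,"ty":0,"tz":0,"turn":-0.9,"fingers":15},{"tx":0,"ty":0,"tz":0,"turn":-0.9,"fingers":15},{"tx":0,"ty":0,"tz":0,"turn":-0.9,"fingers":15},{"tx":0,"ty":0,"tz":0,"turn":-0.9,"fingers":15}]' && python3 -m handwheel '[{"tx":0,"ty":0,"tz":0,"turn":-0.9,"fingers":15},{"tx":0,"ty":0,"tz":0,"turn":-0.9,"fingers":15},{"tx":0,"ty":0,"tz":0,"turn":-0.9,"fingers":15},{"tx":0,"ty":0,"tz":0,"turn":-0.9,"fingers":15},{"tx":0,"ty":0,"tz":0,"turn":-0.9,"fingers":15}]'; python3 -c "
from workcell import status;s=status.get_state();print(s['torque'],s['joint_positions'])"
```

```text
time_s: 8.4
position: [0.4585, -0.1966, 0.0957]
tool_rot: [1.452, 2.786, -0.001]
ft_force: [-0.8, -0.8, -2.1]
finger_gap: 0.0229
gripper_force: 59.3
time_s: 8.9
position: [0.4585, -0.1967, 0.0957]
tool_rot: [1.968, 2.449, -0.001]
ft_force: [-0.4, -1.8, -2.2]
finger_gap: 0.0225
gripper_force: 59.2
[-0.23081277  0.16638101  0.06475625] [-6.40233068e-01  3.96911005e-01  1.73626424e+00 -6.03278603e-04
  1.00825329e+00 -8.57082812e-01]
```

```bash
python3 -m handwheel '[{"tx":0,"ty":0,"tz":0,"turn":-0.9,"fingers":15},{"tx":0,"ty":0,"tz":0,"turn":-0.9,"fingers":15},{"tx":0,"ty":0,"tz":0,"turn":-0.9,"fingers":15},{"tx":0,"ty":0,"tz":0,"turn":-0.9,"fingers":15},{"tx":0,"ty":0,"tz":0,"turn":-0.8,"fingers":15}]' && python3 -m handwheel '[{"tx":0,"ty":0,"tz":0,"turn":0,"fingers":15},{"tx":0,"ty":0,"tz":0,"turn":0,"fingers":15}]'; python3 -c "
from workcell import status;s=status.get_state();print(s['torque'],s['joint_positions'])"
```

```text
time_s: 9.4
position: [0.4585, -0.1968, 0.0958]
tool_rot: [2.398, 2.029, -0.001]
ft_force: [-0.4, -1.8, -2.5]
finger_gap: 0.0225
gripper_force: 59.2
time_s: 9.6
position: [0.4585, -0.1967, 0.0958]
tool_rot: [2.394, 2.034, -0.0]
ft_force: [-1.7, -0.9, -1.9]
finger_gap: 0.0225
gripper_force: 59.3
[-0.26608225  0.21074481  0.04021158] [-6.40313710e-01  3.96856833e-01  1.73621908e+00 -3.16169889e-04
  1.00841091e+00 -4.78031486e-01]
```

```bash
python3 -m handwheel '[{"tx":0,"ty":0,"tz":0,"turn":0,"fingers":30},{"tx":0,"ty":0,"tz":0,"turn":0,"fingers":40},{"tx":0,"ty":0,"tz":0,"turn":0,"fingers":50},{"tx":0,"ty":0,"tz":0,"turn":0,"fingers":55},{"tx":0,"ty":0,"tz":0,"turn":0,"fingers":55}]' && python3 -m handwheel '[{"tx":0,"ty":0,"tz":0.4,"turn":0,"fingers":55},{"tx":0,"ty":0,"tz":0.7,"turn":0,"fingers":55},{"tx":0,"ty":0,"tz":0.9,"turn":0,"fingers":55},{"tx":0,"ty":0,"tz":0.9,"turn":0,"fingers":55},{"tx":0,"ty":0,"tz":0.9,"turn":0,"fingers":55}]' && python3 -m handwheel '[{"tx":-0.5,"ty":0,"tz":0.9,"turn":0,"fingers":55},{"tx":-0.9,"ty":0,"tz":0.5,"turn":0,"fingers":55},{"tx":-0.9,"ty":0,"tz":0,"turn":0,"fingers":55},{"tx":-0.5,"ty":0,"tz":0,"turn":0,"fingers":55},{"tx":0,"ty":0,"tz":0,"turn":0,"fingers":55}]'
python3 - <<'E'
from h import *
t=optics.snapshot("scene")[:,:,::-1].copy();p=optics.snapshot("top")[:,:,::-1].copy()
cv2.imwrite("pics/fin.png",np.hstack([c(t,285,200,100,100,400,400),c(p,304,145,80,80,400,400)]))
E
```

```text
time_s: 10.1
position: [0.4586, -0.1965, 0.0957]
tool_rot: [2.396, 2.032, 0.0]
ft_force: [0.0, -0.3, -0.3]
finger_gap: 0.0551
gripper_force: 0.0
time_s: 10.6
position: [0.4586, -0.1964, 0.1924]
tool_rot: [2.395, 2.032, 0.0]
ft_force: [0.4, -0.1, -0.7]
finger_gap: 0.0548
gripper_force: 0.0
time_s: 11.1
position: [0.3879, -0.1965, 0.2262]
tool_rot: [2.396, 2.03, 0.0]
ft_force: [1.0, 0.6, 0.9]
finger_gap: 0.0548
gripper_force: 0.0
```

View pics/fin.png

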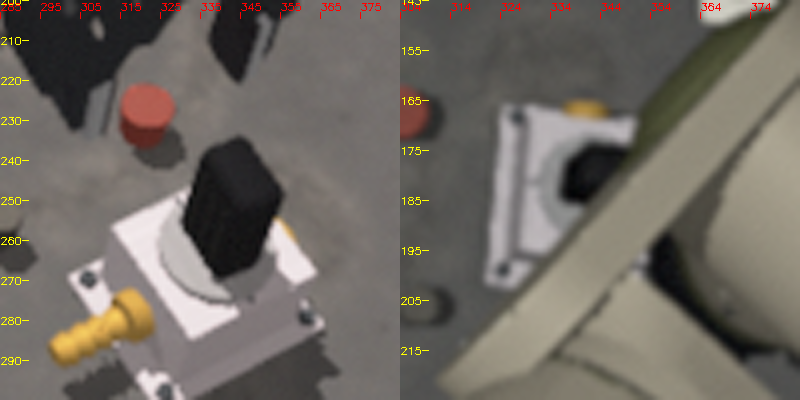

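The scene half shows the driver upright with its flange flat on the block at about (345,265), its long side in line with the ticks, and the gripper clear. I'm handing in.

```bash
python3 -m handwheel '[{"tx":0,"ty":0,"tz":0,"turn":0,"fingers":55},{"tx":0,"ty":0,"tz":0,"turn":0,"fingers":55},{"tx":0,"ty":0,"tz":0,"turn":0,"fingers":55}]' && python3 -c "
from workcell import job;print(job.hand_in())"
```

```text
time_s: 11.5
position: [0.3889, -0.1964, 0.2255]
tool_rot: [-2.395, -2.032, 0.0]
ft_force: [0.1, 0.3, 0.3]
finger_gap: 0.055
gripper_force: 0.0
the job is handed in; nothing more can be done
None
```

I handed the job in at about 11.5 s: the hose valve's plug is turned shut (about 88° or more, worked out from the tool's turn, not read from the joint), the driver stands let go in its slot, and I did not touch the other valve; the hand-in gave no verdict.

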